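# Put the wide scraper away in its slanted holder

### The arm

A 7-joint arm with a two-finger parallel gripper is mounted at the origin on a cart in front of the work surface, level with it; the furniture and walls round the work are solid. World frame = base frame: x ahead of the robot, y to its left, z up, the work surface at z = 0. Lengths are in m, angles in rad, forces in N, time in s.
With the tool pointing down it reaches from about 0.425 to 0.925 m from the base axis. Payload 6.8 kg.
Tool frame: the origin (TCP) lies at the very end of the fingers, on their centre line; the grasp point (between the pads) lies 19 mm behind it; z points along the fingers, y is the line along which they close (so a half turn about z gives the same grasp; the last joint's range is limited). The gripper opens to 85 mm and grips with 20 to 120 N. Pads are 22 mm wide; open, the fingers measure 114 mm over their backs; the gripper's body (76 mm by 85 mm) begins 54 mm behind the grasp point. The pads swing forward as they close: fully open they stand 13 mm farther back than shut.
Start: joints at [-1.337, 0.477, 0.022, 1.555, -0.011, 1.109, -0.083], TCP at [0.226, 0.636, 0.231] pointing down, gripper open.
Joint ranges: [-2.96, 2.96], [-0.34, 2.1], [-1.41, 1.46], [0.24, 2.44], [-1.37, 4.51], [0.17, 1.92], [-2.96, 2.96]. Speed limits (rad/s): [2.39, 2.39, 3.14, 3.14, 3.14, 3.14, 3.14].

### API

Orientations are given as a unit quaternion [w, x, y, z].
In Python, from station import bot gives the robot as it stands.
- The arm moves only by the tool drive_effector, called by a JSON object that holds its "name" and its "arguments". Schema: {"type":"object","properties":{"motion":{"type":"array","items":{"type":"number"},"minItems":5,"maxItems":100},"grip_force":{"type":"number"},"only":{"type":"string"},"quiet":{"type":"boolean"},"lines":{"type":"string"}},"required":["motion"],"additionalProperties":false}. motion is one flat list of numbers that holds 1 to 20 rows one after another, with no inner brackets; each row has 5 numbers: dx, dy, dz in shares of the most that a row can go, 1 being 50 mm, then a turn about the tool's z in fractions of the full range, 1 being 60 degrees, then the opening from 0.0 (shut) to 1.0 (fully open); each row shifts and turns the commanded pose from where the row before left it, along the tool's axes as they then stand; what a row does not reach is not made up. A row lasts 1/10 s, in which the tool goes at most 0.05 m and 0.15 rad, less where a joint would pass 70% of its speed; a pose out of reach is approached as far as the arm can. The fingers move at their own pace and stop on an object; grip_force is the grip in N (left out, the last holds). Time passes only in rows, so rows that do not move let the fingers close. The tool returns the time, the measured TCP pose, the force, the opening and the grip force at its end. only (a regular expression) keeps the lines of the reply that match it, lines (a string "A,B") keeps lines A to B, and quiet returns only ok. Shift and turn numbers lie between -1 and 1, and a call with a number outside is refused. Input that does not fit is refused with a message, and nothing moves.
- bot.get_obs(): the state, without advancing time (a new reading comes with each control period).
- bot.read_camera(name): name is "scene" or "top" or "wrist"; returns the picture (480x640x3 uint8, blue, green, red); there is no depth.
- bot.camera_info(name): a dict with "vertical_fov" (degrees; the focal length in pixels is half the picture's height over the tangent of half this angle, whatever the lens; pixels are square), "cx", "cy" (the principal point, pixels), "view" (4x4, takes a point from world to camera coordinates); the wrist camera has in their place "hand_eye" (4x4, takes a point from camera to tool coordinates, whose origin is the TCP and whose axes are the flange's). Camera axes: x right, y up, looking along -z (the intrinsics and any distortion apply to the point x, -y, -z); pixel columns grow to the right and rows downward; lengths in m; the calibration is good to about 2 mm. A picture is of the moment at which its call begins: read the wrist's pose just before it. camera_info takes no time and is no camera call.
- bot.hand_in(): hands the job in; it is judged then, once.
The state is a dict: "t": time; "q": joint angles; "joint_vel": joint speeds; "joint_torque": joint torques, N m; "eef_pos": TCP position; "tool_rot": TCP orientation; "contact_force": force on the tool from outside, world axes, zero at the start; "torque": the same for the moment, N m; "gripper_width": opening from 0.0 (shut) to 1.0 (fully open); "grasp_force": force on a finger pad.
Only numpy, scipy, OpenCV 4.12 (cv2) and the standard library are available. Lean on these libraries where they do the work, as an engineer would, in place of code of your own. Each camera call takes 0.05 s, during which the arm holds its last target. There are 200 camera calls.

### The job

Put the wide-bladed scraper away: slide its blade, tip first, into the slot of the slanted holder until it is fully home, and let go. Leave the narrow scraper and the other things where they are.

Things in the scene. Friction and masses are not known exactly. Their poses are not given: they have to be found in the camera images.
- wide_scraper: Scraper to put away, lying flat. Wooden handle x -74 to 30 mm, 24 wide, 20 thick; flat steel blade x 30 to 120, z 8.5 to 11.5, 18 wide up to x 48, then 46 wide. Origin: underside of the handle, near the balance point, a good place to grip across y. x points to the blade tip, y across, z square to the blade (up as it lies). About 0.16 kg. Either face may be up in the slot.
- narrow_scraper: A scraper of the same make with the same handle and blade length, but a blade only 22 mm wide; same frame. To be left alone. (Behind both scrapers stands an oscilloscope; its black carrying bail juts toward the robot to about x = 0.56 m, from y = -0.08 to 0.30: keep clear of it.)
- wide_scraper_tip (a point): Middle of the wide scraper's blade tip: x 120, z 10 mm in the scraper's frame.
- holder: Fixed grey sheet-metal pocket on a wooden foot 100x90x10 mm, 85 high. Origin: centre of the underside, z up. Its slot opens toward its own -x and goes in along +x, 35 degrees below level; 54 wide (y), 8 high, 65 deep along the slope. Slot floor juts 18 mm out of the mouth; the lip above flares. Cover 5 mm thick. With the blade home, its last 25 mm and the handle stay outside.
- slot_mouth (a point): Centre of the slot's mouth: holder frame x = -30, y = 0, z = 68 mm. Axes as the holder's.
- slot_end (a point): Centre of the slot's closed end, where the blade tip stops: 65 mm from the mouth down the slope, holder frame x = 23.2, y = 0, z = 30.7 mm. Axes as the holder's.
- tape_roll: Loose bystander: roll of black tape, 57 across, 19 high; origin at the centre of its underside.
- paste_tin: Loose bystander: round cream tin, 77 across, 27 high; origin at the centre of its underside.
- solder_spool: Loose bystander: standing spool, 49 across, 52 high; origin at the centre of its underside.

How it is judged:
At the end, for the whole second after the job is handed in: The wide scraper's blade is in the slot with its tip within 10 mm of the centre of the slot's closed end, the scraper sloping with the slot (25 to 47 degrees from level, blade flat in the slot within 14 degrees), at rest and released (distance between wide_scraper_tip and slot_end below 0.01 m and angle between the x axis of wide_scraper and the x axis of holder, either way round between 0.44 and 0.82 rad and angle between the y axis of wide_scraper and the y axis of holder, either way round below 0.25 rad and linear speed of wide_scraper below 0.02 m/s); the robot touches nothing.
It fails at once if the narrow scraper is moved by more than 30 mm (distance of narrow_scraper from where it was at the start of the episode above 0.03 m).
It fails at once if a bystander (tape roll, tin or spool) is moved by more than 30 mm (distance of any of tape_roll, paste_tin, solder_spool from where it was at the start of the episode above 0.03 m).
It also fails if it takes over 42 s, if anything falls off the work surface, if the arm or the gripper's body presses on something with over 40 N, if the wrist force passes 120 N, or if a joint passes its speed limit or range.

## Working session

There is one attempt and no reset: what is moved stays moved. The work goes in short steps, Python scripts to look and compute and a tool call to move; the robot and the scene stay as the last step left them, time stands still between calls to the robot, and variables do not carry over. Pictures are saved under pics/ and viewed, at most 10 in all, crops included, and the job is handed in when it is done.

```bash
ls; mkdir -p pics
```

Run:
```python
from station import bot
import cv2
for n in("top","scene"):
    im=bot.read_camera(n); cv2.imwrite(f"pics/{n}0.png",im)
    print(n,bot.camera_info(n))
print(bot.camera_info("wrist"));print(bot.get_obs())
```

```text
pics
station.py
top {'vertical_fov': 46.360563137071225, 'cx': 313.6894468132603, 'cy': 234.0826244986216, 'view': array([[ 0.02326992, -0.99972413,  0.00318896,  0.00496267],
       [ 0.98097582,  0.02344824,  0.19270862, -0.53578737],
       [-0.19273024, -0.00135603,  0.98125084, -1.18714004],
       [ 0.        ,  0.        ,  0.        ,  1.        ]])}
scene {'vertical_fov': 49.319568422701145, 'cx': 311.2063322068924, 'cy': 237.91049442652943, 'view': array([[ 0.79102664, -0.61164505,  0.01293016, -0.44056874],
       [ 0.46629444,  0.61646058,  0.63446501, -0.30561274],
       [-0.39603832, -0.49584947,  0.77284342, -0.86827955],
       [ 0.        ,  0.        ,  0.        ,  1.        ]])}
{'vertical_fov': 64.48502590775384, 'cx': 319.8239135338202, 'cy': 239.64432726516196, 'hand_eye': array([[-5.88791207e-04,  9.52982882e-01,  3.03023565e-01,
         7.91588055e-02],
       [ 9.99999733e-01,  4.29684779e-04,  5.91732235e-04,
        -8.14615071e-04],
       [ 4.33706077e-04,  3.03023832e-01, -9.52982880e-01,
        -1.42572790e-01],
       [ 0.00000000e+00,  0.00000000e+00,  0.00000000e+00,
         1.00000000e+00]])}
{'t': 0.1, 'q': array([-1.33713662,  0.47774684,  0.02234891,  1.55631012, -0.01151139,
        1.10930652, -0.08309322]), 'joint_vel': array([-0.00130354, -0.00077358, -0.00053452, -0.00201989, -0.00075553,
        0.00127413, -0.00030429]), 'joint_torque': array([ 4.67328297e-03, -5.97758639e+01,  1.61405280e+00, -2.81952882e+01,
        1.28624775e-02,  5.06730968e-03,  5.18617162e-05]), 'eef_pos': array([0.22605955, 0.63547246, 0.23042127]), 'tool_rot': array([-8.38575043e-05,  1.70041215e-01,  9.85436609e-01, -8.17043508e-04]), 'contact_force': array([ 0.14218959, -0.36458316,  0.17897769]), 'torque': array([ 0.030504  , -0.02601905,  0.02266362]), 'grasp_force': 0.0, 'gripper_width': 0.9970016383905006}
```

View pics/top0.png

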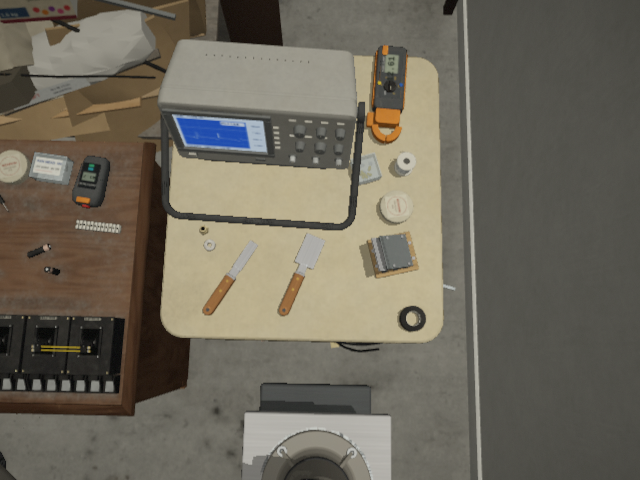

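View pics/scene0.png

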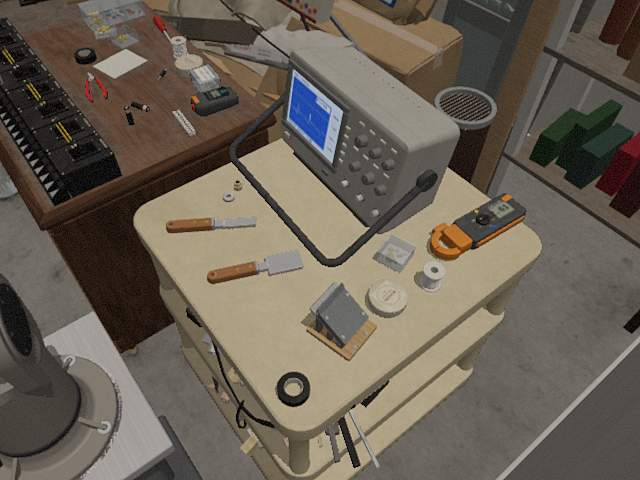

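Top: the wide scraper has its handle at about (291,295) and its tip at about (312,237). The holder is at (392,255), narrow scraper at (228,280), tape at (412,318), tin at (396,208) and spool at (405,162). The scene view shows the same layout. Next I'll zoom in on the holder and measure the scraper.

Create h.py:
```python
import numpy as np,cv2
from station import bot
def ray(n,px):
    c=bot.camera_info(n);V=c['view'];f=240/np.tan(np.radians(c['vertical_fov']/2))
    px=np.atleast_2d(np.array(px,float))
    d=np.c_[(px[:,0]-c['cx'])/f,-(px[:,1]-c['cy'])/f,-np.ones(len(px))]
    return -V[:3,:3].T@V[:3,3], d@V[:3,:3]
def plane(n,px,z):
    o,d=ray(n,px);return o+d*((z-o[2])/d[:,2])[:,None]
def proj(n,P):
    c=bot.camera_info(n);V=c['view'];f=240/np.tan(np.radians(c['vertical_fov']/2))
    p=np.atleast_2d(P)@V[:3,:3].T+V[:3,3];return np.c_[c['cx']+f*p[:,0]/-p[:,2],c['cy']-f*p[:,1]/-p[:,2]]
```

Run:
```python
from h import *
t=cv2.imread('pics/top0.png');s=cv2.imread('pics/scene0.png')
a=cv2.resize(t[215:295,350:435],None,fx=5,fy=5,interpolation=cv2.INTER_CUBIC)
b=cv2.resize(s[270:370,295:395],None,fx=4,fy=4,interpolation=cv2.INTER_CUBIC)
cv2.imwrite('pics/hold.png',np.hstack([cv2.resize(a,(390,400)),b]))
sub=t[225:325,270:335];hsv=cv2.cvtColor(sub,cv2.COLOR_BGR2HSV)
m=((hsv[...,1]>110)&(hsv[...,2]<210)).astype('u1')
n,l,st,c=cv2.connectedComponentsWithStats(m)
i=1+st[1:,4].argmax();ys,xs=np.nonzero(l==i);print(st[i],c[i])
w=plane('top',np.c_[xs+270,ys+225],.015)[:,:2]
mu=w.mean(0);u=np.linalg.svd(w-mu)[2] if 0 else np.linalg.eigh(np.cov((w-mu).T))[1][:,::-1].T
d=u[0]*np.sign(u[0][0]);q=(w-mu)@d
print('handle centre',mu,'dir',d,'yaw',np.arctan2(d[1],d[0]),'ext',q.min(),q.max())
g=((hsv[...,1]<45)&(hsv[...,2]>90)).astype('u1')
n,l,st,c=cv2.connectedComponentsWithStats(g);i=1+st[1:,4].argmax();ys,xs=np.nonzero(l==i)
w=plane('top',np.c_[xs+270,ys+225],.0115)[:,:2];print('blade',st[i],w.mean(0),((w-mu)@d).min(),((w-mu)@d).max(),((w-mu)@[-d[1],d[0]]).min(),((w-mu)@[-d[1],d[0]]).max())
bc=w.mean(0)-mu;print('yaw by blade',np.arctan2(bc[1],bc[0]))
```

```text
[  9  48  25  43 442] [20.61312217 68.66289593]
handle centre [0.4062166  0.06593902] dir [ 0.92838124 -0.37162922] yaw -0.3807633055997723 ext -0.04997687071036773 0.04683716842078224
blade [ 25   8  30  44 744] [0.49968662 0.02815186] 0.04747777462607968 0.1434923604604201 -0.023605360814393152 0.02292885089221229
yaw by blade -0.3841823056518124
```

View pics/hold.png

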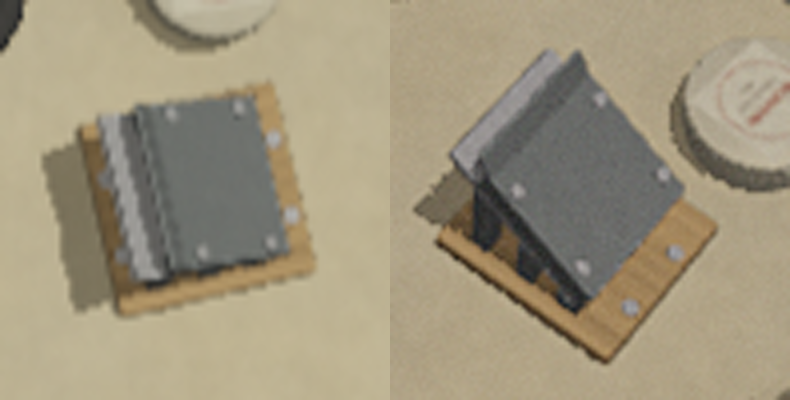

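The holder's mouth faces world +y (image left), so the blade goes in toward -y. The tool can't tilt, so I'll grip the handle near its balance point and press the tail on the holder's lip. That pivots the scraper nose-down in the pads. Now I'll measure the holder.

Add to h.py:
```python
def tri(pt,ps):
    o1,d1=ray('top',pt);o2,d2=ray('scene',ps);d1=d1[0];d2=d2[0]
    s=np.linalg.lstsq(np.c_[d1,-d2],o2-o1,rcond=None)[0];a=o1+s[0]*d1;b=o2+s[1]*d2
    return (a+b)/2,np.linalg.norm(a-b)
```

Run:
```python
from h import *
np.set_printoptions(precision=4,suppress=True)
T=lambda x,y:(350+x/4.588-.4,215+y/5-.4)
S=lambda x,y:(295+(x-390)/4-.4,270+y/4-.4)
# foot corners by mask: wood+grey hull in top
t=cv2.imread('pics/top0.png')[225:290,360:425];h=cv2.cvtColor(t,cv2.COLOR_BGR2HSV)
m=((h[...,1]>95)).astype('u1');n,l,st,c=cv2.connectedComponentsWithStats(m)
i=1+st[1:,4].argmax();pts=np.argwhere(l==i)[:,::-1]+[360,225]
r=cv2.minAreaRect(plane('top',pts,.01)[:,:2].astype('f4'));print('mask rect',r,st[i])
c=plane('top',[T(80,130),T(120,315),T(315,268),T(268,83)],.01)[:,:2];print(c,c.mean(0))
print('sides',[np.linalg.norm(c[i]-c[i-1]) for i in range(4)])
e=(c[2]-c[1])+(c[3]-c[0]);f=(c[0]-c[1])+(c[3]-c[2]);print('yaw',np.degrees(np.arctan2(e[1],e[0])),np.degrees(np.arctan2(f[1],f[0])))
s=plane('scene',[S(438,235),S(605,360),S(717,228)],.01)[:,:2];print('scene',s,(s[0]+s[2])/2)
for a,b in(((133,105),(580,52)),((163,272),(483,155)),((100,115),(550,50)),((135,282),(452,155))): print(tri(T(*a),S(*b)))
```

```text
mask rect ((0.500806987285614, -0.1621091067790985), (0.08807667344808578, 0.09870149195194244), 13.864523887634277) [  7  15  51  38 316]
[[ 0.5315 -0.1045]
 [ 0.4472 -0.1245]
 [ 0.4708 -0.2206]
 [ 0.5557 -0.1982]] [ 0.5013 -0.162 ]
sides [np.float64(0.09683423149228666), np.float64(0.08669708262765087), np.float64(0.0989616248609459), np.float64(0.08776813118650185)]
yaw -75.88039115910928 14.088045647058088
scene [[ 0.4478 -0.1269]
 [ 0.4688 -0.2225]
 [ 0.554  -0.2031]] [ 0.5009 -0.165 ]
(array([ 0.5306, -0.1229,  0.0821]), np.float64(0.002092698594350448))
(array([ 0.4603, -0.1378,  0.0806]), np.float64(0.005798763563126052))
(array([ 0.5271, -0.1081,  0.0703]), np.float64(0.0001183621747712125))
(array([ 0.4553, -0.1252,  0.0703]), np.float64(0.001959102562653052))
```

The rows are not in the units I measure in: shifts go in shares of 50 mm and turns go in shares of 60 degrees. I convert before sending: -0.037 m is -0.74, -0.03 m is -0.6.

{"name": "drive_effector", "arguments": {"motion": [-0.6, -0.74, 0, 0, 1, -0.6, -0.74, 0, 0, 1, -0.6, -0.74, 0, 0, 1, -0.6, -0.74, 0, 0, 1, -0.6, -0.74, 0, 0, 1, -0.6, -0.74, 0, 0, 1, -0.6, -0.74, 0, 0, 1, -0.6, -0.74, 0, 0, 1, -0.6, -0.74, 0, 0, 1, -0.6, -0.74, 0, 0, 1, -0.6, -0.74, 0, 0, 1, -0.6, -0.74, 0, 0, 1, -0.6, -0.74, 0, 0, 1], "grip_force": 30}}

```text
t: 1.4
eef_pos: [0.4325, 0.0501, 0.2313]
tool_rot: [0.0, 0.17, 0.985, 0.0]
contact_force: [0.7, 0.4, -0.7]
gripper_width: 0.999
grasp_force: 0.0
```

{"name": "drive_effector", "arguments": {"motion": [0, 0, 0, 0.1432, 1, 0, 0, 0, 0.1432, 1, 0, 0, 0, 0.1432, 1, 0, 0, 0, 0.1432, 1, 0, 0, 0, 0.1432, 1, 0, 0, 0, 0.1432, 1, 0, 0, 0, 0.1432, 1, 0, 0, 0, 0.1432, 1, 0, 0, 0, 0.1432, 1, 0, 0, 0, 0.1432, 1, 0, 0, 0, 0.1432, 1, 0, 0, 0, 0.1432, 1, 0, 0, 0, 0.1432, 1, 0, 0, 0, 0.1432, 1, 0, 0, 0, 0.1432, 1, 0, 0, 0, 0.1432, 1, 0, 0, 0, 0.1432, 1, 0, 0, 0, 0.1432, 1, 0, 0, 0, 0.1432, 1, 0, 0, 0, 0.1432, 1]}}

```text
t: 3.4
eef_pos: [0.4321, 0.052, 0.2311]
tool_rot: [0.0, 0.995, -0.103, -0.0]
contact_force: [-0.3, -0.2, -0.2]
gripper_width: 0.998
grasp_force: 0.0
```

Add to h.py:
```python
from scipy.spatial.transform import Rotation as R
def wpose():
    o=bot.get_obs();w=o['tool_rot'];return o['eef_pos'],R.from_quat([w[1],w[2],w[3],w[0]]).as_matrix(),o
def wplane(px,z,p,M):
    c=bot.camera_info('wrist');H=c['hand_eye'];f=240/np.tan(np.radians(c['vertical_fov']/2))
    px=np.atleast_2d(np.array(px,float))
    d=np.c_[(px[:,0]-c['cx'])/f,-(px[:,1]-c['cy'])/f,-np.ones(len(px))]@H[:3,:3].T@M.T
    o=p+M@H[:3,3];return o+d*((z-o[2])/d[:,2])[:,None]
```

Run:
```python
from h import *
np.set_printoptions(precision=4,suppress=True)
p,M,o=wpose();im=bot.read_camera('wrist');cv2.imwrite('pics/w1.png',im);np.savez('w1.npz',p=p,M=M);print(p,M,o['q'])
hsv=cv2.cvtColor(im,cv2.COLOR_BGR2HSV);m=((hsv[...,1]>110)&(hsv[...,2]<210)).astype('u1')
n,l,st,c=cv2.connectedComponentsWithStats(m)
for i in range(1,n):
    if st[i,4]>1500:
        ys,xs=np.nonzero(l==i);w=wplane(np.c_[xs,ys],.018,p,M)[:,:2];mu=w.mean(0);d=np.linalg.eigh(np.cov((w-mu).T))[1][:,1];d*=np.sign(d[0]);q=(w-mu)@d
        print(st[i],mu,np.arctan2(d[1],d[0]),q.min(),q.max())
```

```text
[0.4321 0.052  0.2311] [[ 0.9788 -0.2049 -0.0005]
 [-0.2049 -0.9788 -0.0001]
 [-0.0005  0.0002 -1.    ]] [-0.788   0.064   0.5575  2.1269 -0.0413  0.9612 -1.9849]
[ 471    0  117  147 3530] [ 0.5062 -0.1328] -0.49671861994705035 -0.055513077739565014 0.07045677028215355
[ 295  185   38   94 2116] [0.4069 0.0641] -0.38338721256452307 -0.051671095246827316 0.04423115031726467
[    0   186   213   294 16365] [0.3097 0.3547] 0.20477089194357026 -0.1847427723394135 0.19254794324852426
[ 137  226   45   87 2151] [0.4003 0.2242] -0.562504263806552 -0.05207416478229952 0.04762849538071735
[ 326  430  116   50 1742] [0.1114 0.0462] 1.1945737094093465 -0.07433464466823889 0.061165137193035624
```

View pics/w1.png

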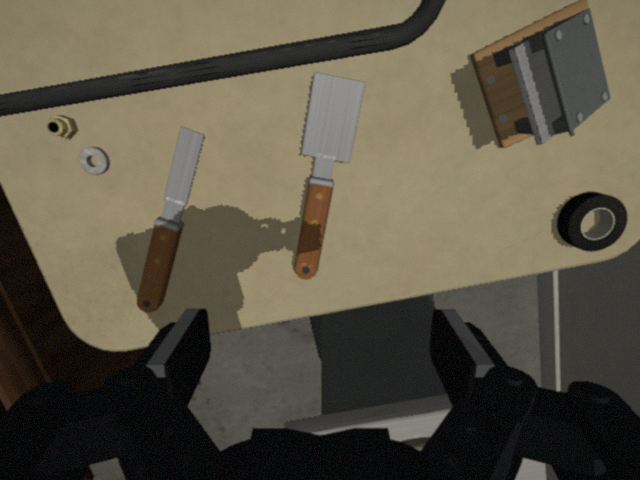

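Wrist view: the wide scraper's handle is at about (313,230) and its tip at (337,75), which agrees with the top camera. I'll turn the last bit, descend and grip.

To row units: 0.045 m is 0.9, -0.0025 m is -0.05, 0.15 rad / 1.0472 = 0.1432.

{"name": "drive_effector", "arguments": {"motion": [0, 0, 0, 0.1432, 1, 0, 0, 0, 0.0258, 1, -0.06, -0.05, 0.9, 0, 0.7, 0, 0, 0.9, 0, 0.7, 0, 0, 0.9, 0, 0.7, 0, 0, 0.9, 0, 0.7, 0, 0, 0.6, 0, 0.7, 0, 0, 0.3, 0, 0.7, 0, 0, 0.04, 0, 0.7, 0, 0, 0, 0, 0.7], "grip_force": 30}}

```text
t: 4.45
eef_pos: [0.4306, 0.0553, 0.0043]
tool_rot: [0.0, 0.982, -0.186, -0.0]
contact_force: [0.4, 0.3, 0.3]
gripper_width: 0.698
grasp_force: 0.0
```

{"name": "drive_effector", "arguments": {"motion": [0, 0, 0, 0, 0, 0, 0, 0, 0, 0, 0, 0, 0, 0, 0, 0, 0, 0, 0, 0, 0, 0, 0, 0, 0, 0, 0, 0, 0, 0, 0, 0, 0, 0, 0], "grip_force": 30}}

```text
t: 5.15
eef_pos: [0.4314, 0.0558, 0.0053]
tool_rot: [-0.001, 0.982, -0.187, 0.001]
contact_force: [-1.0, -0.1, 7.0]
gripper_width: 0.271
grasp_force: 29.4
```

To row units: -0.045 m is -0.9, -0.04 m is -0.8, -0.15 rad / 1.0472 = -0.1432.

{"name": "drive_effector", "arguments": {"motion": [0, 0, -0.4, 0, 0, 0, 0, -0.8, 0, 0, 0, 0, -0.9, 0, 0, 0, 0, -0.9, 0, 0, 0, 0, -0.9, 0, 0, 0, 0, 0, -0.1337, 0, 0, 0, 0, -0.1432, 0, 0, 0, 0, -0.1432, 0, 0, 0, 0, -0.1432, 0, 0, 0, 0, -0.1432, 0, 0, 0, 0, -0.1432, 0, 0, 0, 0, -0.1432, 0, 0, 0, 0, -0.1432, 0, 0, 0, 0, -0.1432, 0, 0, 0, 0, -0.1432, 0, 0, 0, 0, -0.1432, 0, 0, 0, 0, -0.1432, 0, 0, 0, 0, -0.1432, 0, 0, 0, 0, -0.1432, 0, 0, 0, 0, -0.0955, 0]}}

```text
t: 7.15
eef_pos: [0.4302, 0.0554, 0.1996]
tool_rot: [-0.0, 0.614, 0.789, 0.0]
contact_force: [0.7, 1.0, -1.1]
gripper_width: 0.274
grasp_force: 30.6
```

{"name": "drive_effector", "arguments": {"motion": [-0.8, 0.08, 0, 0, 0, -0.8, 0.08, 0, 0, 0, -0.8, 0.08, 0.4, 0, 0, -0.8, 0.06, 0.6, 0, 0, 0, 0, 0.6, 0, 0, 0, 0, 0, 0, 0, 0, 0, 0, 0, 0]}}

```text
t: 7.85
eef_pos: [0.4829, -0.0956, 0.1197]
tool_rot: [-0.001, 0.616, 0.787, -0.0]
contact_force: [-0.2, 0.7, -0.7]
gripper_width: 0.275
grasp_force: 30.5
```

Run:
```python
from h import *
np.set_printoptions(precision=4,suppress=True)
p,M,o=wpose();print(p,M,o['q'])
a=bot.read_camera('scene');cv2.imwrite('pics/s2.png',cv2.resize(a[170:370,200:420],(440,400),interpolation=cv2.INTER_CUBIC))
b=bot.read_camera('wrist');cv2.imwrite('pics/w2.png',b)
```

```text
[ 0.4829 -0.0956  0.1197] [[-0.2402  0.9707 -0.0013]
 [ 0.9707  0.2402  0.0003]
 [ 0.0007 -0.0012 -1.    ]] [-0.3332  0.3573  0.4884  2.1118 -0.2494  0.7283  0.5594]
```

View pics/s2.png

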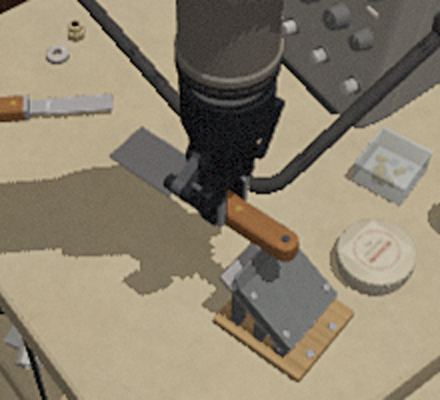

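The scraper is level in the grip, with its tail over the holder lip. Now I'll lower it so the lip pitches it nose-down, with a lighter grip.

{"name": "drive_effector", "arguments": {"motion": [0, 0, 0.2, 0, 0, 0, 0, 0.2, 0, 0, 0, 0, 0.16, 0, 0, 0, 0, 0.08, 0, 0, 0, 0, 0.08, 0, 0, 0, 0, 0, 0, 0], "grip_force": 20}}

```text
t: 8.55
eef_pos: [0.4833, -0.0945, 0.0829]
tool_rot: [-0.001, 0.616, 0.788, 0.0]
contact_force: [-1.0, 3.9, 3.3]
gripper_width: 0.271
grasp_force: 32.8
```

{"name": "drive_effector", "arguments": {"motion": [0, 0, 0.06, 0, 0, 0, 0, 0.06, 0, 0, 0, 0, 0.06, 0, 0, 0, 0, 0, 0, 0]}}

```text
t: 8.95
eef_pos: [0.4834, -0.0945, 0.074]
tool_rot: [-0.001, 0.616, 0.788, 0.0]
contact_force: [-1.0, 6.2, 3.9]
gripper_width: 0.27
grasp_force: 34.8
```

Run:
```python
from h import *
a=bot.read_camera('scene');cv2.imwrite('pics/s3.png',cv2.resize(a[170:370,200:420],(440,400),interpolation=cv2.INTER_CUBIC))
```

```text
(no output)
```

View pics/s3.png

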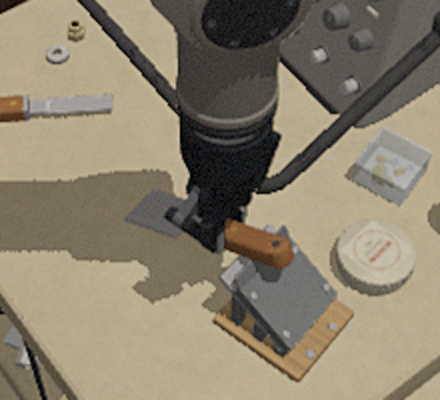

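The tail rides on the lip and the blade is dropping. The contact force is only about 4 N, so I'll continue.

To row units: 0.003 m is 0.06, 0.002 m is 0.04.

{"name": "drive_effector", "arguments": {"motion": [0, 0, 0.06, 0, 0, 0, 0, 0.04, 0, 0, 0, 0, 0.04, 0, 0, 0, 0, 0, 0, 0]}}

```text
t: 9.4
eef_pos: [0.4836, -0.095, 0.0673]
tool_rot: [-0.001, 0.616, 0.788, 0.0]
contact_force: [-2.4, 4.8, 7.2]
gripper_width: 0.274
grasp_force: 36.7
```

Run:
```python
from h import *
np.set_printoptions(precision=4,suppress=True)
p,M,o=wpose();print(p)
t=bot.read_camera('top');s=bot.read_camera('scene');cv2.imwrite('pics/t4f.png',t);cv2.imwrite('pics/s4f.png',s)
print(proj('top',p),proj('scene',p))
k=lambda im,x,y:cv2.resize(im[y:y+100,x:x+100],(390,390),interpolation=cv2.INTER_CUBIC)
print(proj('top',p).astype(int),proj('scene',p).astype(int))
cv2.imwrite('pics/c4.png',np.hstack([k(t,290,210),k(s,250,230)]))
```

```text
[ 0.4836 -0.095   0.0673]
[[365.1285 257.4782]] [[311.7182 290.1632]]
[[365 257]] [[311 290]]
```

View pics/c4.png

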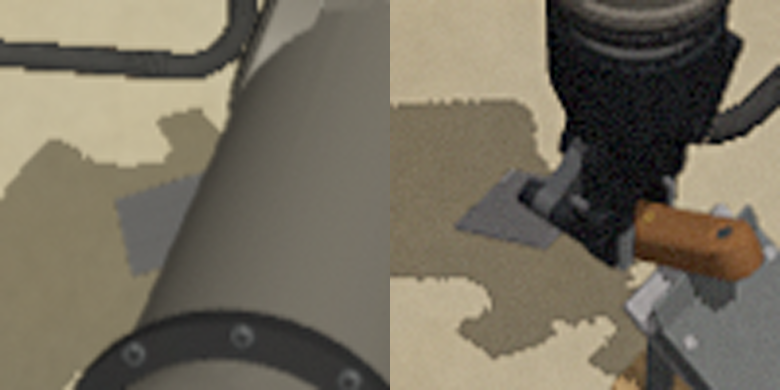

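The crop shows the blade pitched nose-down. Its tip corners are at (115,203) and (135,276) in the top crop, and (517,168) and (455,228) in the scene crop. I'll triangulate them.

Run:
```python
from h import *
np.set_printoptions(precision=4,suppress=True)
p,M,o=wpose()
T=lambda x,y:(290+x/3.9-.4,210+y/3.9-.4);S=lambda x,y:(250+(x-390)/3.9-.4,230+y/3.9-.4)
a,e=tri(T(115,203),S(517,168));b,f=tri(T(135,276),S(455,228));c=(a+b)/2
print(a,e,b,f,np.linalg.norm(a-b))
v=c-p;print('tip rel in tool',M.T@v, 'edge dir',np.degrees(np.arctan2(a[1]-b[1],a[0]-b[0])))
h=np.hypot(v[0],v[1]);z=p[2]+.005-c[2]
print(h,z)
# scraper axis: grip underside ~5mm under TCP initially; tip at (117,10) from grip point (3,0)
for g in np.radians([20,25,30,35]): 
    # pivot about patch centre (3, ~12) -> tip (117,-2)
    q=np.array([117*np.cos(g)-2*np.sin(g),-117*np.sin(g)-2*np.cos(g)]);print(np.degrees(g),q, 'tip z',p[2]*1e3+7+q[1])
```

```text
[0.4823 0.0031 0.013 ] 0.004925666975255591 [ 0.4381 -0.0085  0.0124] 0.00047382471463804315 0.045671774846695753
tip rel in tool [ 0.0951 -0.0004  0.0547] edge dir 14.707612134055742
0.09515682883640461 0.059567607773571826
20.0 [109.26   -41.8957] tip z 32.37339602084325
25.0 [105.1928 -51.259 ] tip z 23.010185833783176
29.999999999999996 [100.325  -60.2321] tip z 14.037087223949442
35.0 [ 94.6936 -68.7467] tip z 5.5223908898679355
```

The pitch is about 32°, and the tip sits at about (95, 0, 55) mm in tool axes. Next I'll lift, back off, make the half turn and check.

To row units: -0.04 m is -0.8, -0.02 m is -0.4, 0.15 rad / 1.0472 = 0.1432.

{"name": "drive_effector", "arguments": {"motion": [0.1, 0, -0.4, 0, 0, 0.4, 0, -0.8, 0, 0, 0.4, 0, -0.8, 0, 0, 0.4, 0, -0.8, 0, 0, 0.4, 0, -0.8, 0, 0, 0.04, 0, 0, 0.1146, 0, 0, 0, 0, 0.1432, 0, 0, 0, 0, 0.1432, 0, 0, 0, 0, 0.1432, 0, 0, 0, 0, 0.1432, 0, 0, 0, 0, 0.1432, 0, 0, 0, 0, 0.1432, 0, 0, 0, 0, 0.1432, 0, 0, 0, 0, 0.1432, 0, 0, 0, 0, 0.1432, 0, 0, 0, 0, 0.1432, 0]}}

```text
t: 11.1
eef_pos: [0.4623, -0.0118, 0.2468]
tool_rot: [0.0, 0.996, 0.093, -0.0]
contact_force: [0.1, -0.2, -1.3]
gripper_width: 0.269
grasp_force: 35.6
```

{"name": "drive_effector", "arguments": {"motion": [0, 0, 0, 0.1432, 0, 0, 0, 0, 0.1432, 0, 0, 0, 0, 0.1432, 0, 0, 0, 0, 0.1432, 0, 0, 0, 0, 0.1432, 0, 0, 0, 0, 0.1432, 0, 0, 0, 0, 0.1432, 0, 0, 0, 0, 0.1432, 0, 0, 0, 0, 0.1432, 0, 0, 0, 0, 0.1432, 0, 0, 0, 0, 0.0191, 0, 0, 0, 0, 0, 0]}}

```text
t: 12.3
eef_pos: [0.4624, -0.0117, 0.247]
tool_rot: [0.0, 0.789, -0.615, -0.0]
contact_force: [-0.3, -0.4, -2.1]
gripper_width: 0.277
grasp_force: 35.6
```

Run:
```python
from h import *
np.set_printoptions(precision=4,suppress=True)
p,M,o=wpose();b=bot.read_camera('wrist');cv2.imwrite('pics/w5.png',b);np.savez('w5.npz',p=p,M=M)
print(p,M,o['q'],o['grasp_force'])
```

```text
[ 0.4624 -0.0117  0.247 ] [[ 0.2441 -0.9697 -0.0004]
 [-0.9697 -0.2441 -0.0003]
 [ 0.0002  0.0005 -1.    ]] [-0.8769  0.1147  0.8459  2.0643 -0.1014  1.0038 -2.8746] 35.61166226863861
```

View pics/w5.png

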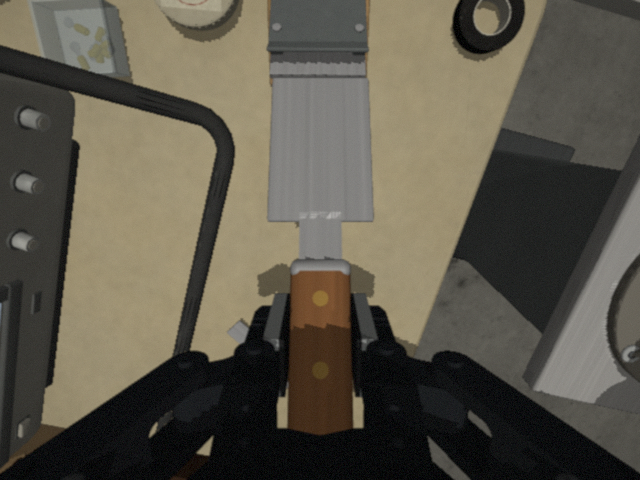

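The wrist view shows the blade tip edge at row 78, columns 272–369, pointing squarely at the holder. The holder's jut spans columns 270–366 and its lip 268–367. Next I'll check the lateral offset.

Run:
```python
from h import *
np.set_printoptions(precision=4,suppress=True)
d=np.load('w5.npz');p,M=d['p'],d['M']
im=cv2.imread('pics/w5.png')
for r in (20,45,58,70,95,150,200):
    g=cv2.cvtColor(im,cv2.COLOR_BGR2HSV)[r,230:410];x=np.nonzero(g[:,1]<50)[0];print(r,x.min()+230,x.max()+230)
f=lambda px,z:(wplane(px,z,p,M)-p)@M
print('jut',f([(269.5,70),(366.5,70)],.071)); print('lip',f([(268,45),(368,45)],.083))
print('blade',f([(272,80),(369,80),(268,215),(373,215)],.192)[:2],f([(268,215),(373,215)],.23))
O=np.array([.501,-.163,0]);print('holder origin in tool',(O-p)@M)
print('screws',f([(277,27),(360,27)],.077))
```

```text
20 270 365
45 268 367
58 271 364
70 269 365
95 272 368
150 230 370
200 268 372
jut [[ 0.1133 -0.0369  0.176 ]
 [ 0.1132  0.0378  0.1761]]
lip [[ 0.1286 -0.0359  0.164 ]
 [ 0.1286  0.0369  0.1641]]
blade [[ 0.095  -0.0211  0.055 ]
 [ 0.095   0.0256  0.0551]] [[ 0.0376 -0.0204  0.017 ]
 [ 0.0376  0.0248  0.0171]]
holder origin in tool [ 0.1561 -0.0006  0.2471]
screws [[ 0.1415 -0.0295  0.17  ]
 [ 0.1415  0.0313  0.1701]]
```

The rows are not in the units I measure in: shifts go in shares of 50 mm and turns go in shares of 60 degrees. I convert before sending: 0.04 m is 0.8, -0.0015 m is -0.03.

{"name": "drive_effector", "arguments": {"motion": [-0.02, -0.03, 0.6, 0, 0, 0, 0, 0.8, 0, 0, 0, 0, 0.6, 0, 0, 0, 0, 0, 0, 0, 0.164, 0, 0.114, 0, 0, 0.164, 0, 0.114, 0, 0, 0.164, 0, 0.114, 0, 0, 0.082, 0, 0.058, 0, 0, 0, 0, 0, 0, 0]}}

```text
t: 13.25
eef_pos: [0.4714, -0.0387, 0.1282]
tool_rot: [-0.0, 0.788, -0.616, 0.0]
contact_force: [-0.4, -0.4, -2.0]
gripper_width: 0.271
grasp_force: 35.6
```

Run:
```python
from h import *
np.set_printoptions(precision=4,suppress=True)
p,M,o=wpose();b=bot.read_camera('wrist');s=bot.read_camera('scene')
O=np.array([.501,-.163,0]);print(p,(O-p)@M,o['q'][6])
k=lambda im,x,y:cv2.resize(im[y:y+130,x:x+130],(395,395),interpolation=cv2.INTER_CUBIC)
cv2.imwrite('pics/c6.png',np.hstack([k(s,270,220),cv2.resize(b[0:240,200:440],(395,395))]))
```

```text
[ 0.4714 -0.0387  0.1282] [0.1277 0.0013 0.1282] -2.5770066339173705
```

View pics/c6.png

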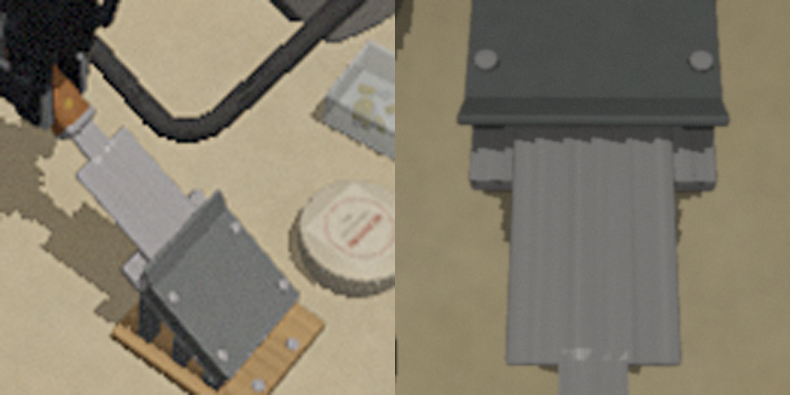

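The tip lies over the jut and centred (593 vs 593 px in the right crop), just before the lip. I'll go on down the slope.

To row units: 0.0041 m is 0.082, 0.0029 m is 0.058.

{"name": "drive_effector", "arguments": {"motion": [0.082, 0, 0.058, 0, 0, 0.082, 0, 0.058, 0, 0, 0.082, 0, 0.058, 0, 0, 0.082, 0, 0.058, 0, 0, 0.082, 0, 0.058, 0, 0, 0, 0, 0, 0, 0]}}

```text
t: 13.95
eef_pos: [0.4755, -0.059, 0.1125]
tool_rot: [0.0, 0.787, -0.616, -0.0]
contact_force: [0.2, -0.3, -1.5]
gripper_width: 0.275
grasp_force: 35.6
```

{"name": "drive_effector", "arguments": {"motion": [0.082, 0, 0.058, 0, 0, 0.082, 0, 0.058, 0, 0, 0.082, 0, 0.058, 0, 0, 0, 0, 0, 0, 0]}}

```text
t: 14.35
eef_pos: [0.4785, -0.0708, 0.1038]
tool_rot: [0.0, 0.788, -0.616, -0.0]
contact_force: [0.0, 0.2, -2.0]
gripper_width: 0.27
grasp_force: 35.6
```

To row units: 0.0041 m is 0.082, 0.0029 m is 0.058.

{"name": "drive_effector", "arguments": {"motion": [0.082, 0, 0.058, 0, 0, 0.082, 0, 0.058, 0, 0, 0.082, 0, 0.058, 0, 0, 0.082, 0, 0.058, 0, 0, 0, 0, 0, 0, 0]}}

```text
t: 14.85
eef_pos: [0.4825, -0.0867, 0.0922]
tool_rot: [0.0, 0.787, -0.616, -0.0]
contact_force: [-0.6, 0.9, -1.2]
gripper_width: 0.273
grasp_force: 35.6
```

{"name": "drive_effector", "arguments": {"motion": [0.082, 0, 0.058, 0, 0, 0.082, 0, 0.058, 0, 0, 0, 0, 0, 0, 0]}}

```text
t: 15.15
eef_pos: [0.4848, -0.0941, 0.0866]
tool_rot: [-0.0, 0.788, -0.616, -0.0]
contact_force: [0.7, 0.7, -1.2]
gripper_width: 0.271
grasp_force: 35.7
```

{"name": "drive_effector", "arguments": {"motion": [0.066, 0, 0.046, 0, 0, 0, 0, 0, 0, 0]}}

```text
t: 15.35
eef_pos: [0.4852, -0.0944, 0.0855]
tool_rot: [-0.002, 0.788, -0.616, -0.002]
contact_force: [-6.4, 10.5, 20.6]
gripper_width: 0.272
grasp_force: 38.7
```

Contact came where the slot end was predicted: tip at holder x 24.6, z 30.5 mm against 23.2 and 30.7. I'll release, retreat straight up and check.

To row units: -0.04 m is -0.8, -0.03 m is -0.6.

{"name": "drive_effector", "arguments": {"motion": [-0.01, 0, -0.01, 0, 0.4, 0, 0, 0, 0, 0.6, 0, 0, 0, 0, 0.8, 0, 0, 0, 0, 0.8, 0, 0, -0.2, 0, 0.8, 0, 0, -0.4, 0, 0.8, 0, 0, -0.6, 0, 0.8, 0, 0, -0.8, 0, 0.8, -0.6, 0, -0.6, 0, 0.8, -0.8, 0, 0, 0, 0.8, -0.8, 0, 0, 0, 0.8, 0, 0, 0, 0, 0.8, 0, 0, 0, 0, 0.8]}}

```text
t: 16.65
eef_pos: [0.4586, 0.0107, 0.2154]
tool_rot: [-0.0, 0.788, -0.615, -0.0]
contact_force: [0.2, 0.2, 0.1]
gripper_width: 0.794
grasp_force: 0.0
```

Run:
```python
from h import *
np.set_printoptions(precision=4,suppress=True)
p,M,o=wpose();b=bot.read_camera('wrist');s=bot.read_camera('scene');np.savez('w7.npz',p=p,M=M);cv2.imwrite('pics/w7.png',b);cv2.imwrite('pics/s7.png',s)
k=lambda im,x,y:cv2.resize(im[y:y+130,x:x+130],(395,395),interpolation=cv2.INTER_CUBIC)
cv2.imwrite('pics/c7.png',np.hstack([k(s,270,220),cv2.resize(b[0:400,120:520],(395,395))]))
# where blade shoulder (x=48, step to 46 wide) and handle end (x=30) should be if home at 35 deg
O=np.array([.501,-.163,0]);hx=np.array([.240,-.971,0])
for X in(95-35,48,30,-74):
    u=120-X;P=O+hx*(.0232-.819*u/1e3)+[0,0,.0307+.574*u/1e3];q=proj('scene',P)[0];print(X,P,(q-[270,220])*395/130)
```

```text
60 [ 0.4948 -0.1378  0.0651] [185.5873 253.5327]
48 [ 0.4924 -0.1283  0.072 ] [172.8743 238.4535]
30 [ 0.4889 -0.114   0.0824] [153.7275 215.7431]
-74 [ 0.4684 -0.0312  0.1421] [41.254  82.3354]
```

View pics/c7.png

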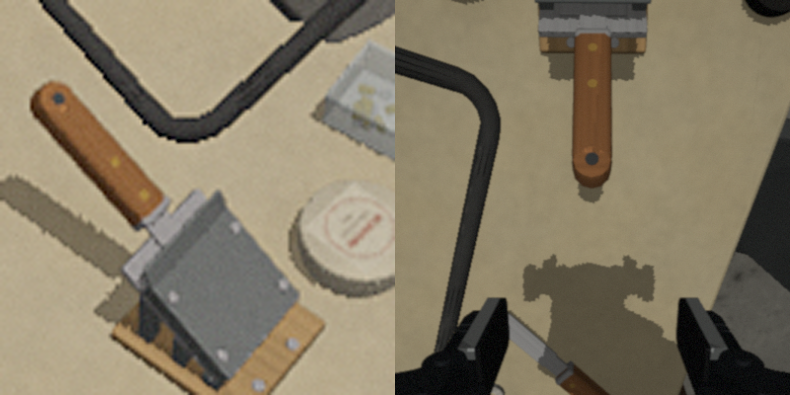

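The scraper rests in the slot with the gripper clear. The ferrule is at about (150,217) in the crop against (154,216) expected, and the tail is at about (42,88) against (41,82). It is home, so I'm handing in.

```bash
python3 -c "
from station import bot
print(bot.hand_in())"
```

```text
the job is handed in; nothing more can be done
None
```

I slid the wide scraper's blade fully home in the holder slot and released it, then handed the job in at about 17 s; the hand-in returned no verdict, but the last pictures show the scraper within a few mm of its home position with the gripper clear, and I kept clear of the other things.

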